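Unlock and open the access panel of a bench control box

TASK

Take the flat-winged key from the wooden stand, put it fully into the lock of the control box's sloping access panel, press it in and turn it a quarter turn clockwise to unlock, without forcing it. Then swing the panel wide open by its bar handle and let go, with the key left in the lock; leave the other two drivers in the stand and do not shove the steel block beside it about.

Things in the scene. Friction and masses are not known exactly. Their poses are not given: they have to be found in the camera images.
- control_box: Grey sheet-metal box fixed to the bench, 240 mm deep (x), 280 wide (y), 178 high at the back; origin at the centre of its underside, x to its back, z up. From the 70 mm high front wall (x = -100 mm) an aluminium access panel (176 x 260 x 6 mm) slopes up and back at 35 degrees from level to a hinge along its upper edge.
- panel (a joint): Opening angle of the access panel, rad: 0 shut, 1.3 wide open at its stop. The lower (front) edge swings up about the upper edge. The hinge is balanced and stiff and stays where it is left; moving it takes about 5 N at the bar handle. It cannot open (it gives 0.02 to 0.08 rad when pulled) until the lock is turned.
- panel_hinge (a point): Middle of the hinge line; moves with the panel. x points up the slope, y along the hinge line to the left, z out of the panel (its outer face is at z = 6 mm). Opening is a positive turn about y.
- handle (a point): Middle of the steel bar handle on the panel: a round bar 10 mm thick, 90 mm between its legs, along y, its axis 35 mm above the panel's face; in the frame of panel_hinge it lies at (-140, -55, 41) mm. Axes as panel_hinge.
- lock_mouth (a point): Centre of the slot's mouth in the square dark steel lock barrel (26 x 26 mm, 12 mm proud of the panel's face, inside a square steel frame); turns and slides with the barrel. Lies at (-115, 65, 18) mm in the frame of panel_hinge when not pressed. x along the slot, z outward along the lock axis. Slot: blind, 18.6 x 7.6 mm, 18 mm deep.
- lock_floor (a point): Centre of the slot's floor, 18 mm below lock_mouth; same axes. The key is fully in when the middle of its tip is here.
- lock (a joint): Turn of the barrel, rad, clockwise seen from outside: near 0 locked (slot up and down the slope, within 0.12), 1.57 unlocked; stops at -0.2, 1.6. Push-to-turn: on a spring (3 N to start, 10 N at its 10 mm end of travel) it must be pressed in 7.5 mm or more (9 to 12 N) to turn between 0.2 and 1.25; past that it springs out and cannot turn back. Friction 0.06 N m; 1 N m is forcing it.
- key: The lock's steel key, 95 mm long, 60 to 130 g, upright in the stand: the one with a flat wing for a handle. Origin: middle of its tip, z towards the handle. From the tip: blade 16 mm wide (x), 5 thick (y) up to 21 mm (last 5 mm only 12 x 3), round shank 14 mm, collar 26 mm across at 50 to 56 mm (hangs on the stand), neck 12 mm, flat wing 40 wide (x), 10 thick (y) from 65 to 95 mm.
- key_tip (a point): Middle of the key's tip (the origin of key, same axes).
- key_grip (a point): Middle of the key's wing, 80 mm above its tip; axes as key. Wing faces look along y.
- stand: Wooden block 50 x 180 x 65 mm fixed to the bench, three upright square holes 20 mm wide in a row along its y at -60, 0 and 60 mm, each with a driver hung in it; origin at the centre of its underside. The key must rise 50 mm to leave it.
- driver_ball: Steel driver with a round ball (34 mm) for a handle, in the stand; stays there.
- driver_tbar: Steel driver with a round cross-bar (50 x 12 mm) for a handle, in the stand; stays there.
- block123: Steel block with small dark holes, 51 x 76 x 25 mm, lying on the bench.
Not all that is in view belongs to the job. What is shaped like the key but green is not meant.

How it is judged:
By the outcome, as a careful person would: the job done as asked, in the order asked, and still so for the second after the job is handed in, with the robot touching nothing.
It also fails if it takes over 61 s, if anything falls off the work surface, if the arm or the gripper's body presses on something with over 40 N, if the wrist force passes 120 N, or if a joint passes its speed limit or range.

ROBOT

A 6-joint arm with a two-finger parallel gripper is mounted at the origin on the work surface. World frame = base frame: x ahead of the robot, y to its left, z up, the work surface at z = 0. Lengths are in mm, angles in rad, forces in N, time in s.
With the tool pointing down it reaches from about 325 to 775 mm from the base axis. Payload 5.5 kg.
Tool frame: the origin (TCP) lies at the very end of the fingers, on their centre line; the grasp point (between the pads) lies 19 mm behind it; z points along the fingers, y is the direction in which the jaws open and shut (so a half turn about z gives the same grasp; the last joint's range is limited). The gripper opens to 85 mm and grips with 20 to 120 N. Pads are 22 mm wide; open, the fingers measure 114 mm over their backs; the gripper's body (76 mm by 85 mm) begins 54 mm behind the grasp point. The pads swing forward as they close: fully open they stand 13 mm farther back than shut.
Start: joints at [1.238, 0.091, 1.231, -0, 1.82, -0.057], TCP at [163.394, 577.338, 231.275] pointing down, gripper open.
Joint ranges: [-2.87, 2.87], [-0.86, 2.18], [0.17, 2.46], [-1.51, 4.65], [0.06, 2.69], [-2.65, 2.65]. Speed limits (rad/s): [2.57, 2.57, 3.01, 3.14, 3.14, 3.14].

INTERFACE

Orientations are given as [roll, pitch, yaw] about the fixed x, y, z axes, in that order (R = Rz(yaw) Ry(pitch) Rx(roll)).
In Python, from workcell import ctrl gives the robot as it stands. Calls block until the motion is done:
- ctrl.goto(position, orientation): joint-space move of the TCP to a pose.
- ctrl.movel(position, rot=None, v=150): straight line of the TCP; rot=None keeps the orientation; v is the mean speed in mm/s.
- ctrl.set_joints(angles): joint-space move.
- ctrl.gripper_to(opening, newtons=None): finger opening in mm; newtons is the grip in N (None keeps the last); returns when the fingers have stopped.
- ctrl.hold(seconds).
- ctrl.ik(position, orientation): joint angles nearest the present ones, or None.
- ctrl.observe(): the state.
- ctrl.snapshot(name): name is "side" or "top"; returns (picture, depth): 400x640x3 uint8, red, green, blue; 400x640 float32, mm along the optical axis (not along the pixel's ray), 0 where there is no reading.
- ctrl.camera_model(name): a dict with "intrinsics" (3x3 intrinsics, pixels), "k1" (the pictures are not rectified: a ray, as slopes to the right and down, at radius r is drawn at 1 + k1 r^2 times it, then the intrinsics apply), "cam_to_world" (4x4, takes a point from camera to world coordinates). Camera axes: x right, y down, z forward; pixel columns grow to the right and rows downward; lengths in mm; the calibration is good to about 2 mm. A picture is of the moment at which its call begins. camera_model takes no time and is no camera call.
A pose or a line that the arm cannot do raises ctrl.PlanningError and nothing moves.
- ctrl.hand_in(): hands the job in, once; it reports no verdict.
The state is a dict: "time_s": time; "joint_positions": joint angles; "qvel": joint speeds; "joint_efforts": joint torques, N m; "position": TCP position; "tool_rot": TCP orientation; "contact_force": force on the tool from outside, world axes, zero at the start; "ft_torque": the same for the moment, N m; "width": finger opening in mm.
Only numpy, scipy, OpenCV 4.12 (cv2) and the standard library are available. Lean on these libraries where they do the work, as an engineer would, in place of code of your own. Each camera call takes 0.05 s, during which the arm holds its last target.

## Working session

There is one attempt and no reset: what is moved stays moved. The work goes in short steps, each a Python script; the robot and the scene stay as the last script left them, time stands still between calls to the robot, and variables do not carry over. Pictures are saved under pics/ and viewed, and the job is handed in when it is done.

```bash
ls; mkdir -p pics
python3 - <<'E'
from workcell import ctrl
import cv2,numpy as np
for n in ("top","side"):
    p,d=ctrl.snapshot(n); cv2.imwrite(f"pics/{n}0.png",p[:,:,::-1]); np.save(f"{n}0.npy",d); np.save(f"{n}0_rgb.npy",p)
    m=ctrl.camera_model(n); print(n,m)
print(ctrl.observe())
E
```

```text
pics
top {'intrinsics': array([[397.87701616,   0.        , 319.41046863],
       [  0.        , 397.87701616, 198.58980122],
       [  0.        ,   0.        ,   1.        ]]), 'k1': -0.07790840943089843, 'cam_to_world': array([[ 1.97342989e-02, -9.81089867e-01,  1.92544097e-01,
         4.03194707e+02],
       [-9.99792583e-01, -1.83948542e-02,  8.74189677e-03,
         4.85211887e+01],
       [-5.03476575e-03, -1.92676675e-01, -9.81249382e-01,
         9.96065863e+02],
       [ 0.00000000e+00,  0.00000000e+00,  0.00000000e+00,
         1.00000000e+00]])}
side {'intrinsics': array([[482.34090048,   0.        , 322.59303876],
       [  0.        , 482.34090048, 200.44262435],
       [  0.        ,   0.        ,   1.        ]]), 'k1': -0.0883992482994504, 'cam_to_world': array([[-9.62880361e-01, -1.54306748e-01,  2.21474239e-01,
         3.60062919e+02],
       [-2.69892164e-01,  5.36896161e-01, -7.99312662e-01,
         8.64598147e+02],
       [ 4.43066881e-03, -8.29416626e-01, -5.58612952e-01,
         6.95263005e+02],
       [ 0.00000000e+00,  0.00000000e+00,  0.00000000e+00,
         1.00000000e+00]])}
{'time_s': 0.1, 'joint_positions': array([ 1.23829791e+00,  9.17905680e-02,  1.23179766e+00, -1.88705098e-05,
        1.81979375e+00, -5.67001323e-02]), 'qvel': array([ 0.00013784, -0.00129631, -0.00278394, -0.00114458, -0.00073487,
        0.00046065]), 'joint_efforts': array([ 2.02980576e-03, -4.60219145e+01, -4.19218504e+01, -1.88436165e-04,
        1.06644578e-02, -1.05151489e-05]), 'position': array([163.31193272, 577.07668504, 230.24156713]), 'tool_rot': array([-3.13980517e+00, -8.31331237e-05,  2.86578966e+00]), 'contact_force': array([0.22426161, 0.82578426, 0.09733224]), 'ft_torque': array([-0.01457633,  0.0162081 , -0.01703745]), 'width': 85.36746817794051}
```

View pics/top0.png

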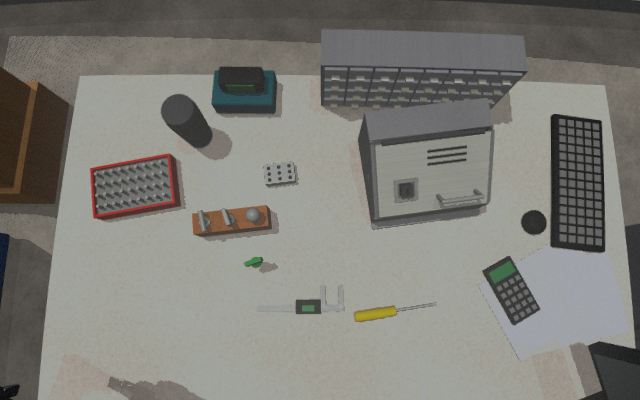

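View pics/side0.png

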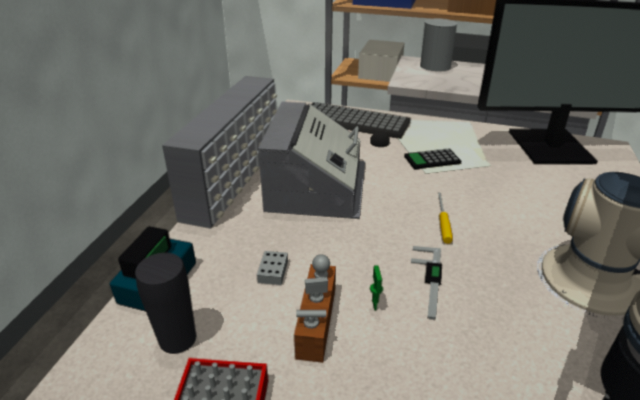

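```bash
cat > h.py <<'E'
import cv2,numpy as np
from workcell import ctrl
def cam(n):
    m=ctrl.camera_model(n); return m["intrinsics"],np.array([m["k1"],0,0,0,0.]),m["cam_to_world"]
def rays(n,uv):
    K,D,T=cam(n); u=cv2.undistortPoints(np.asarray(uv,float).reshape(-1,1,2),K,D).reshape(-1,2)
    d=np.c_[u,np.ones(len(u))]; return T[:3,3],d@T[:3,:3].T
def onz(n,uv,z):
    o,d=rays(n,uv); return o+d*((z-o[2])/d[:,2])[:,None]
def cloud(n,depth):
    H,W=depth.shape; v,u=np.mgrid[:H,:W]
    o,d=rays(n,np.c_[u.ravel(),v.ravel()]); P=o+d*depth.reshape(-1,1)
    P[depth.ravel()==0]=np.nan
    return P.reshape(H,W,3)
def proj(n,P):
    K,D,T=cam(n); R=T[:3,:3].T; t=-R@T[:3,3]
    return cv2.projectPoints(np.asarray(P,float).reshape(-1,1,3),cv2.Rodrigues(R)[0],t,K,D)[0].reshape(-1,2)
def crop(n,img,u0,v0,u1,v1,s,name):
    c=cv2.resize(img[v0:v1,u0:u1,::-1],None,fx=s,fy=s,interpolation=cv2.INTER_CUBIC); cv2.imwrite(name,c)
def shot(n):
    p,d=ctrl.snapshot(n); return p,d,cloud(n,d)
E
python3 - <<'E'
from h import *
t=np.load("top0_rgb.npy");s=np.load("side0_rgb.npy")
crop("top",t,185,190,285,275,8,"pics/stand_top.png")
crop("side",s,280,240,400,360,5,"pics/stand_side.png")
crop("top",t,355,95,505,230,5,"pics/box_top.png")
crop("side",s,250,90,380,230,4,"pics/box_side.png")
E
```

```text
(no output)
```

View pics/stand_top.png

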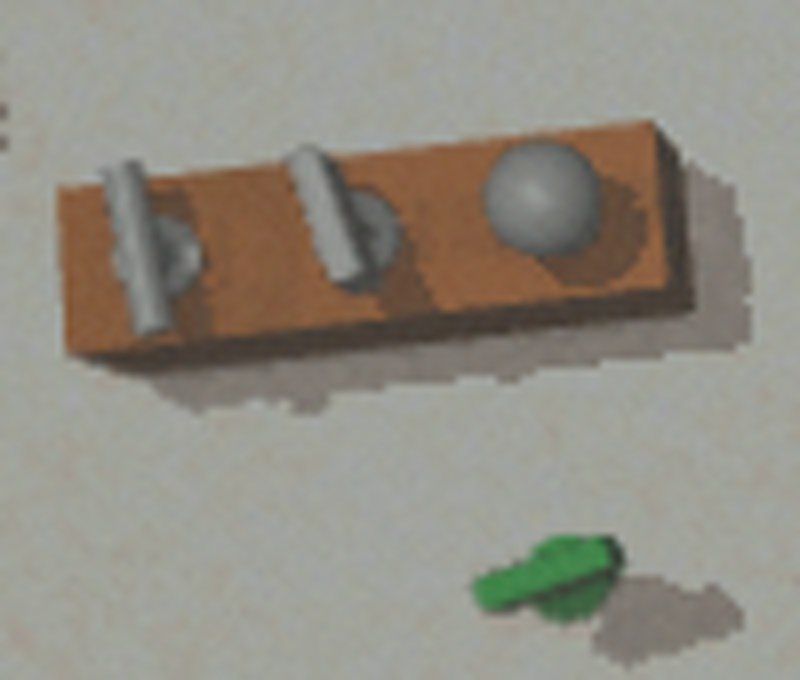

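View pics/stand_side.png

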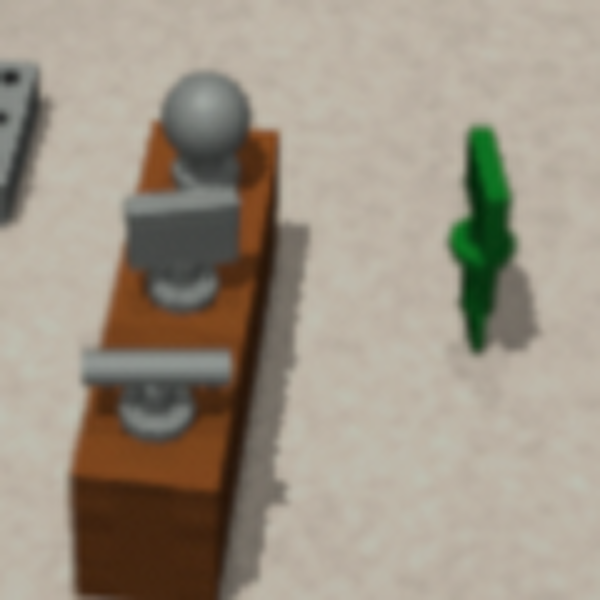

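View pics/box_top.png

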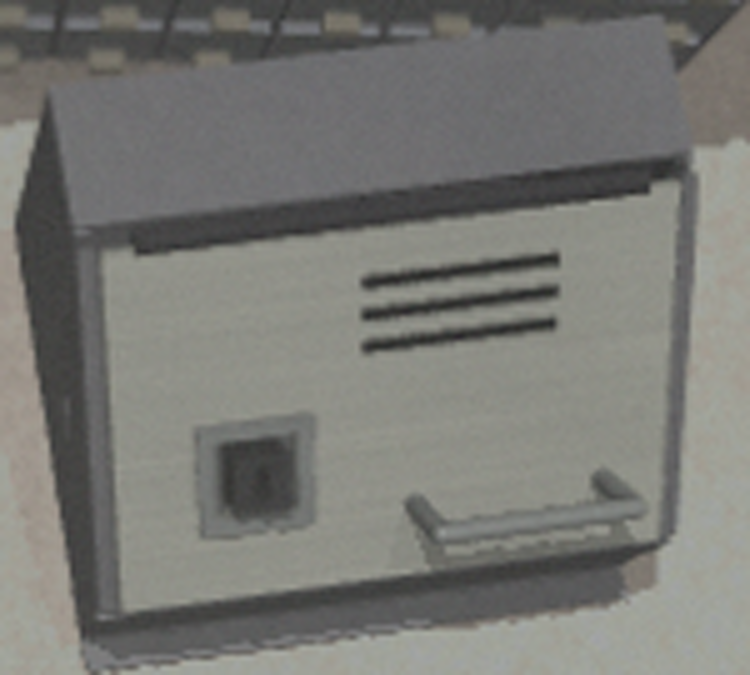

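View pics/box_side.png

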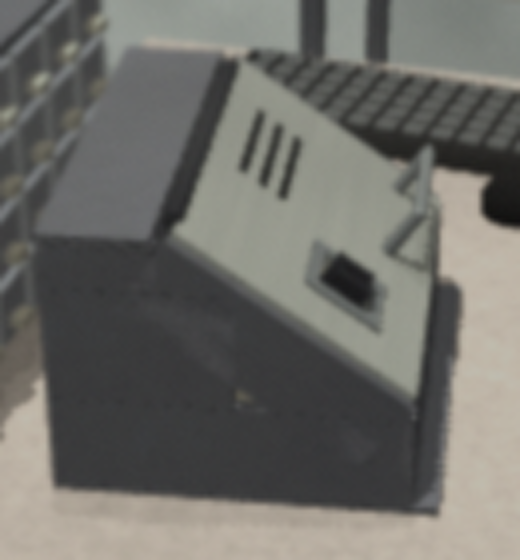

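The stand holds the T-bar at top-view (204,220), a flat plate at (228,216) and the ball at (253,214). The green look-alike is at (255,262). The key is the middle one: side (317,286) shows a tall flat wing, while the left one is a thin round bar. Next I'll measure everything.

Run:
```python
from h import *
np.set_printoptions(precision=2,suppress=True)
for n in ("top","side"):
    d=np.load(f"{n}0.npy");C=cloud(n,d)
    rgb=np.load(f"{n}0_rgb.npy").astype(int)
    print(n,"table z",np.nanmedian(C[230:250,215:235,2]) if n=="top" else np.nanmedian(C[280:300,400:410,2]))
    # stand: orange mask
    hsv=cv2.cvtColor(rgb.astype(np.uint8),cv2.COLOR_RGB2HSV)
    r=np.zeros(d.shape,bool)
    if n=="top": r[200:245,185:280]=1
    else: r[250:365,285:345]=1
    wood=(hsv[...,0]<20)&(hsv[...,1]>110)&r
    W=C[wood]; W=W[(abs(W[:,2]-65)<6)]
    print("wood top z",np.median(W[:,2]),cv2.minAreaRect(W[:,:2].astype(np.float32)))
    box=(C[...,2]>72)&(C[...,2]<120)&r
    Q=C[box]; 
    # cluster
    nl,lab,st,ce=cv2.connectedComponentsWithStats(box.astype(np.uint8))
    for i in range(1,nl):
        if st[i,4]<15: continue
        q=C[lab==i]; zt=np.percentile(q[:,2],95)
        top=q[q[:,2]>zt-8]
        print(ce[i],st[i,4],"ztop",zt,"mean",q.mean(0),"topmean",top.mean(0),cv2.minAreaRect(top[:,:2].astype(np.float32)))
```

```text
top table z 0.590154933205497
wood top z 64.92008543377517 ((531.755126953125, 269.36358642578125), (49.9777946472168, 178.91961669921875), 7.809756278991699)
[252.33 214.31] 174 ztop 112.41632840191173 mean [538.65 207.93 105.97] topmean [539.07 208.67 108.9 ] ((539.2780151367188, 208.1553192138672), (26.481840133666992, 27.450157165527344), 73.70709991455078)
[226.36 217.38] 122 ztop 111.99808320576513 mean [530.77 267.53 103.41] topmean [531.46 269.19 109.62] ((531.655029296875, 269.74224853515625), (39.96979522705078, 10.206711769104004), 23.162811279296875)
[202.27 220.6 ] 132 ztop 96.0721251608427 mean [523.91 326.52  90.79] topmean [524.13 327.2   92.99] ((523.9558715820312, 327.6040344238281), (49.90968704223633, 11.841113090515137), 16.740909576416016)
side table z 2.4784251786308573
wood top z 66.68346639009792 ((535.4033203125, 270.9555358886719), (49.36407470703125, 181.3557891845703), 7.6901116371154785)
[317.99 277.63] 722 ztop 112.38420487569795 mean [538.02 250.14  97.77] topmean [539.15 243.77 109.59] ((542.289794921875, 239.30543518066406), (38.645103454589844, 82.94122314453125), 11.798686981201172)
[310.55 315.74] 320 ztop 97.12154005373112 mean [527.32 332.49  87.34] topmean [527.3  331.99  94.32] ((527.5773315429688, 331.9145202636719), (48.55874252319336, 10.277266502380371), 14.583247184753418)
```

```bash
cat > box.py <<'E'
from h import *
np.set_printoptions(precision=2,suppress=True)
def run(n,rgb,d):
    C=cloud(n,d); r=np.zeros(d.shape,bool)
    if n=="top": r[100:225,362:500]=1; seed=C[180:200,425:435].reshape(-1,3)
    else: r[95:215,255:375]=1; seed=C[135:150,318:330].reshape(-1,3)
    P=C[r]; P=P[np.isfinite(P[:,0])]
    S=seed[np.isfinite(seed[:,0])]
    tol=4
    for _ in range(6):
        c=S.mean(0); nn=np.linalg.svd(S-c,full_matrices=False)[2][2]; nn*=np.sign(nn[2])
        S=P[abs((P-c)@nn)<tol]; tol=max(2.0,tol*.8)
    tilt=np.degrees(np.arccos(nn[2]))
    print(n,"N",len(S),"tilt",tilt,"normal yaw",np.degrees(np.arctan2(nn[1],nn[0])))
    return C,r,c,nn,S
if __name__=="__main__":
    for n in ("top","side"):
        rgb=np.load(f"{n}0_rgb.npy");d=np.load(f"{n}0.npy")
        C,r,c,nn,S=run(n,rgb,d)
        ex=-nn.copy(); ex=np.array([0,0,1])-nn*nn[2]; ex/=np.linalg.norm(ex); ey=np.cross(nn,ex)
        q=np.c_[(S-c)@ex,(S-c)@ey].astype(np.float32)
        mr=cv2.minAreaRect(q); print("rect",mr, "percentiles",np.percentile(q,[0.5,99.5],axis=0))
        # roof: z>160 
        P=C[r];h=P[(P[:,2]>165)&(P[:,2]<195)];print("roof z",np.median(h[:,2]),cv2.minAreaRect(h[:,:2].astype(np.float32)))
        # proud: lock and handle
        H=((C-c)@nn); m=(H>6)&(H<50)&r&(abs((C-c)@ey)<135)&(abs((C-c)@ex)<95)
        nl,lab,st,ce=cv2.connectedComponentsWithStats(m.astype(np.uint8))
        for i in range(1,nl):
            if st[i,4]>8:
                pts=C[lab==i]; hh=H[lab==i]; qq=np.c_[(pts-c)@ex,(pts-c)@ey].astype(np.float32)
                print("proud",ce[i],st[i,4],"H",np.percentile(hh,[5,50,95]),cv2.minAreaRect(qq))
        print("c",c,"ex",ex,"ey",ey,"nn",nn)
E
python3 box.py
```

```text
top N 6419 tilt 35.05772399524085 normal yaw -171.19655487056022
rect ((-5.419593811035156, -0.0599822998046875), (279.0669250488281, 184.6219940185547), 89.93533325195312) percentiles [[ -96.18 -135.91]
 [  84.84  133.38]]
roof z 177.44444466045593 ((729.775146484375, -185.938232421875), (106.6235580444336, 281.6087951660156), 9.248899459838867)
proud [406.86 191.08] 120 H [ 7.2  11.92 14.04] ((-35.30193328857422, 63.98521423339844), (26.760948181152344, 27.658784866333008), 89.59963989257812)
proud [461.31 197.85] 252 H [12.19 38.18 41.54] ((-59.763671875, -54.48551940917969), (99.99858093261719, 11.346817970275879), 89.20147705078125)
c [ 639.95 -198.6   134.56] ex [0.81 0.13 0.57] ey [-0.15  0.99  0.  ] nn [-0.57 -0.09  0.82]
side N 2747 tilt 35.14350679973172 normal yaw -171.4489271305074
rect ((-3.5460433959960938, -10.73455810546875), (183.14990234375, 279.5526428222656), 0.32112228870391846) percentiles [[ -93.92 -145.05]
 [  87.02  124.63]]
roof z 180.03217165588546 ((767.8419189453125, -208.8702392578125), (165.2781524658203, 350.2112121582031), 8.288323402404785)
proud [353.3  138.16] 135 H [ 8.76 33.78 40.45] ((-57.432029724121094, -65.88710021972656), (9.994613647460938, 104.04422760009766), 1.0181667804718018)
proud [337.6  158.65] 80 H [ 6.89 10.96 13.41] ((-34.05803680419922, 52.25381851196289), (27.071313858032227, 31.073863983154297), 1.8269829750061035)
c [ 640.68 -184.31  135.6 ] ex [0.81 0.12 0.58] ey [-0.15  0.99  0.  ] nn [-0.57 -0.09  0.82]
```

```bash
cat > frame.py <<'E'
from h import *
from scipy.spatial.transform import Rotation as Ro
yaw=np.radians(8.7); th=np.radians(35)
Rb=Ro.from_euler('z',yaw).as_matrix()
ex=Rb@[np.cos(th),0,np.sin(th)]; ey=Rb@[0,1,0.]; ez=np.cross(ex,ey)
R0=np.c_[ex,ey,ez]
def hinge(c,q,lift=0): return None
ct=np.array([639.95,-198.6,134.56]); cs=np.array([640.68,-184.31,135.6])
Ht=ct+80*ex-0.25*ey-6*ez; Hs=cs+81.7*ex-12*ey-6*ez
H=(Ht+Hs)/2
def W(p,ang=0.):  # hinge-frame point -> world with panel opened by ang
    return H+R0@(Ro.from_rotvec([0,ang,0]).apply(np.asarray(p,float)))
def rpy(Rm): return Ro.from_matrix(Rm).as_euler('xyz')
def tool(zdir,xdir):
    z=np.asarray(zdir)/np.linalg.norm(zdir); x=np.asarray(xdir)-z*np.dot(z,xdir); x/=np.linalg.norm(x)
    return np.c_[x,np.cross(z,x),z]
E
python3 - <<'E'
from frame import *
np.set_printoptions(precision=2,suppress=True)
print(Ht,Hs,H); M=W([-115,65,18]); print("mouth",M,"handle",W([-140,-55,41]),"handle open",W([-140,-55,41],1.3))
# box check: hinge at z: front edge 70 + 176 sin35?
print("front edge z",W([-176,0,6])[2], H[2])
for s in (1,-1):
  k=np.array([532.5,270.2]); y=np.radians(23.2)+(0 if s==1 else -np.pi)
  for z in (180,76): print("stand",s,z,ctrl.ik([*k,z],[np.pi,0,y]))
  for sx in (1,-1):
    for a in (0,.8,1.57):
      Rt=Ro.from_rotvec(-ez*a).as_matrix()@tool(-ez,sx*ex)
      for g in (43,100): 
        q=ctrl.ik(M+ez*g,rpy(Rt)); print("lock sx",sx,a,g,q)
for ang in (0,.4,.8,1.1,1.3):
  p=W([-140,-55,41],ang)
  Rp=Ro.from_rotvec(ey*ang).as_matrix()
  for t in np.radians([-40,-20,0,20,40]): 
    n=Ro.from_rotvec(ey*t).apply([0,0,-1.])  # tool tilt: neg => tool z leaning
    out=[]
    for s in (1,-1):
      Rt=tool(n,s*ey); q=ctrl.ik(p+n*12,rpy(Rt)); out.append(None if q is None else np.array(q))
    print("handle",ang,np.degrees(t),n,out)
E
```

```text
[ 708.17 -188.41  175.53] [ 712.05 -185.53  177.55] [ 710.11 -186.97  176.54]
mouth [ 596.95 -138.53  125.32] handle [ 581.82 -262.24  129.82] handle open [ 637.39 -253.74  297.2 ]
front edge z 80.50420208119797 176.53874261324813
stand 1 180 [ 0.41  0.08  1.33 -0.    1.73  1.58]
stand 1 76 [ 0.41  0.11  1.49 -0.    1.55  1.58]
lock sx 1 0 43 [-0.51 -0.41  1.91  0.39  1.16  0.84]
lock sx 1 0 100 [-0.56 -0.5   1.9   0.4   1.28  0.84]
lock sx 1 0.8 43 [-0.51 -0.41  1.91  0.39  1.16  1.64]
lock sx 1 0.8 100 [-0.56 -0.5   1.9   0.4   1.28  1.64]
lock sx 1 1.57 43 [-0.51 -0.41  1.91  0.39  1.16  2.41]
lock sx 1 1.57 100 [-0.56 -0.5   1.9   0.4   1.28  2.41]
lock sx -1 0 43 [-0.51 -0.41  1.91  0.39  1.16 -2.3 ]
lock sx -1 0 100 [-0.56 -0.5   1.9   0.4   1.28 -2.3 ]
lock sx -1 0.8 43 [-0.51 -0.41  1.91  0.39  1.16 -1.5 ]
lock sx -1 0.8 100 [-0.56 -0.5   1.9   0.4   1.28 -1.5 ]
lock sx -1 1.57 43 [-0.51 -0.41  1.91  0.39  1.16 -0.73]
lock sx -1 1.57 100 [-0.56 -0.5   1.9   0.4   1.28 -0.73]
stand -1 180 [ 0.41  0.08  1.33  0.    1.73 -1.56]
stand -1 76 [ 0.41  0.11  1.49  0.    1.55 -1.56]
l
[... 3226 characters left out ...]
 array([-0.36,  0.6 ,  0.58, -0.22,  2.26,  2.51])]
handle 1.1 40.0 [-0.64 -0.1  -0.77] [None, None]
handle 1.3 -40.0 [ 0.64  0.1  -0.77] [array([-0.65, -0.14,  1.5 ,  0.5 ,  1.29, -0.82]), array([-0.65, -0.14,  1.5 ,  0.5 ,  1.29,  2.32])]
handle 1.3 -20.0 [ 0.34  0.05 -0.94] [array([-0.53,  0.08,  1.18,  0.22,  1.6 , -0.65]), array([-0.53,  0.08,  1.18,  0.22,  1.6 ,  2.49])]
handle 1.3 0.0 [ 0.  0. -1.] [array([-0.43,  0.36,  0.83,  0.  ,  1.96, -0.58]), array([-0.43,  0.36,  0.83, -0.  ,  1.96,  2.56])]
handle 1.3 20.0 [-0.34 -0.05 -0.94] [array([-0.35,  0.71,  0.39, -0.23,  2.34, -0.64]), array([-0.35,  0.71,  0.39, -0.23,  2.34,  2.51])]
handle 1.3 40.0 [-0.64 -0.1  -0.77] [None, None]
```

```bash
sed -i 's|^H=(Ht+Hs)/2|H=(Ht+Hs)/2-np.array([0,0,1.5])|' frame.py
python3 - <<'E'
from frame import *
np.set_printoptions(precision=2,suppress=True)
rot=[np.pi,0,np.radians(23.2)-np.pi]
ctrl.gripper_to(36,60)
ctrl.goto([533.1,270.4,190],rot)
o=ctrl.observe();print(o["time_s"],o["position"],o["tool_rot"],o["width"],o["joint_positions"])
ctrl.movel([533.1,270.4,115],v=150)
p,d=ctrl.snapshot("top"); np.save("t1.npy",d);np.save("t1_rgb.npy",p); crop("top",p,170,130,330,260,5,"pics/t1.png")
p,d=ctrl.snapshot("side"); np.save("s1.npy",d);np.save("s1_rgb.npy",p);crop("side",p,250,150,400,330,4,"pics/s1.png")
print(ctrl.observe()["contact_force"],ctrl.observe()["position"])
E
```

```text
2.3917 [532.75 271.15 190.14] [ 3.14  0.   -2.74] 35.96251716650545 [ 0.41  0.08  1.31  0.    1.75 -1.56]
[-1.08  0.07  0.37] [533.83 270.88 116.95]
```

View pics/s1.png

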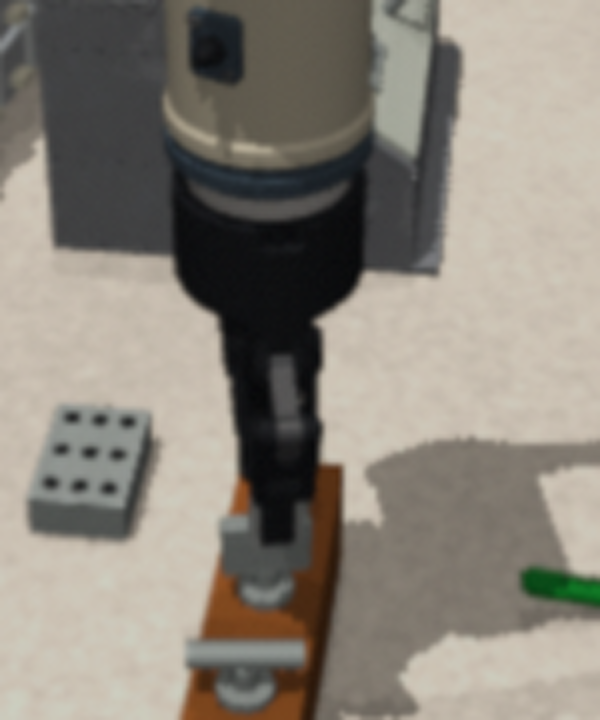

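View pics/t1.png

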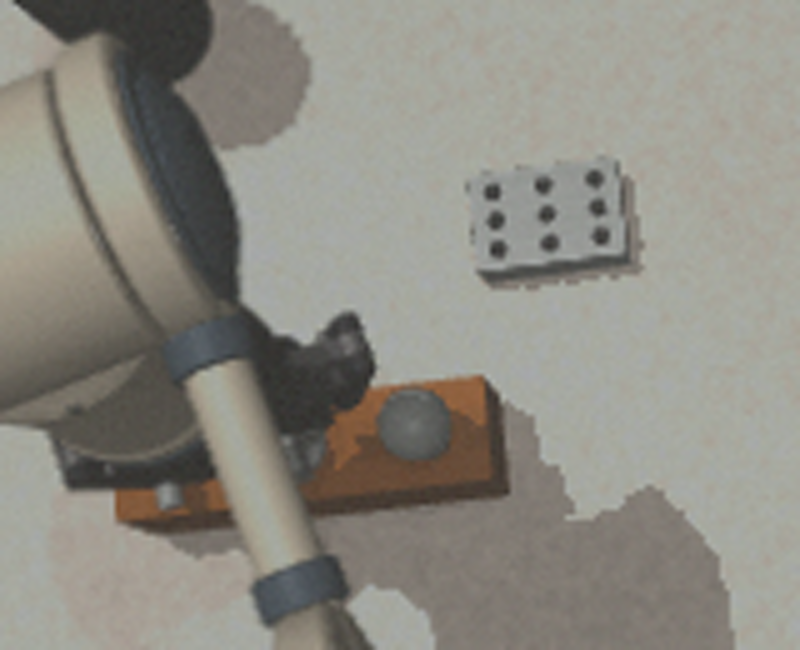

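The wing in the side crop, at (222–312, 545), sits between the fingers. Allowing for parallax, it is centred to about 1 mm. I'll go down and grip.

Run:
```python
from frame import *
np.set_printoptions(precision=2,suppress=True)
ctrl.movel([533.1,270.4,76],v=100)
o=ctrl.observe();print(o["time_s"],o["position"],o["contact_force"])
ctrl.gripper_to(0,90)
o=ctrl.observe();print(o["time_s"],o["position"],o["contact_force"],o["ft_torque"],o["width"])
ctrl.movel([533.1,270.4,110],v=60)
o=ctrl.observe();print(o["contact_force"])
ctrl.movel([533.1,270.4,190],v=120)
o=ctrl.observe();print(o["time_s"],o["position"],o["contact_force"],o["ft_torque"],o["width"])
p,d=ctrl.snapshot("side"); np.save("s2.npy",d);np.save("s2_rgb.npy",p);crop("side",p,240,120,390,300,4,"pics/s2.png")
p,d=ctrl.snapshot("top"); np.save("t2.npy",d);np.save("t2_rgb.npy",p)
```

```text
3.6833 [532.99 270.3   75.76] [-0.39  0.3  -0.13]
4.0333 [533.66 270.61  77.23] [-0.55  0.05  3.39] [-0.05 -0.04 -0.  ] 9.024491687985119
[ 0.87 -0.26 -0.85]
5.5667 [532.78 270.25 188.92] [ 0.1   0.06 -1.04] [ 0.01  0.   -0.03] 8.687362314496134
```

View pics/s2.png

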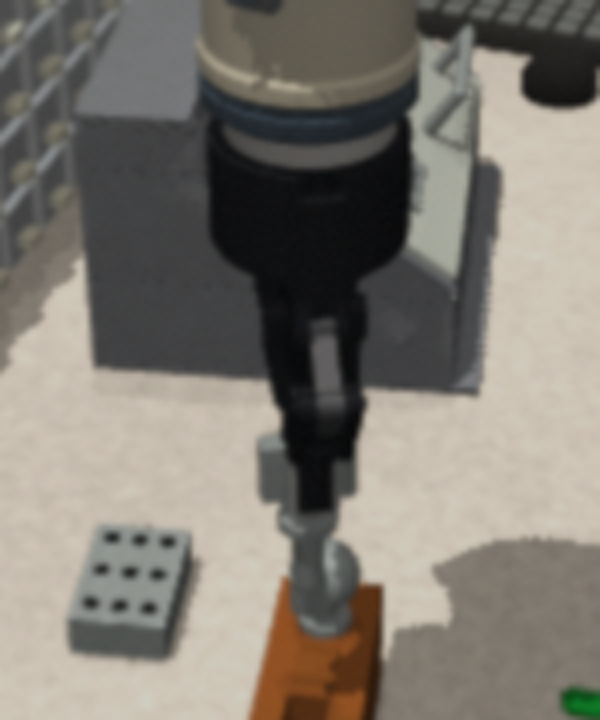

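Run:
```python
from frame import *
np.set_printoptions(precision=2,suppress=True)
M=W([-115,65,18]); Rt=tool(-ez,-ex); r=rpy(Rt)
ctrl.goto(M+ez*150,r)
o=ctrl.observe();print(o["time_s"],o["position"],M+ez*150)
ctrl.movel(M+ez*83,v=150)
ctrl.hold(.2)
ps=[]
for i in range(5): ps.append(ctrl.observe()["position"])
o=ctrl.observe();print(o["time_s"],np.array(ps),M+ez*83,o["tool_rot"],r,o["contact_force"],o["joint_positions"])
for n in("side","top"):
    p,d=ctrl.snapshot(n); np.save(n+"3.npy",d);np.save(n+"3_rgb.npy",p)
    u=proj(n,[M])[0].astype(int); print(n,u)
    crop(n,p,u[0]-75,u[1]-60,u[0]+75,u[1]+60,5,f"pics/{n}3.png")
```

```text
7.2417 [ 512.16 -150.9   246.66] [ 511.91 -151.54  246.69]
8.0417 [[ 550.07 -146.07  193.47]
 [ 550.07 -146.07  193.47]
 [ 550.07 -146.07  193.47]
 [ 550.07 -146.07  193.47]
 [ 550.07 -146.07  193.47]] [ 549.89 -145.73  191.81] [-3.14  0.61 -2.99] [ 3.14  0.61 -2.99] [-0.26  0.45 -0.8 ] [-0.54 -0.48  1.9   0.4   1.24 -2.3 ]
side [339 158]
top [406 190]
```

View pics/side3.png

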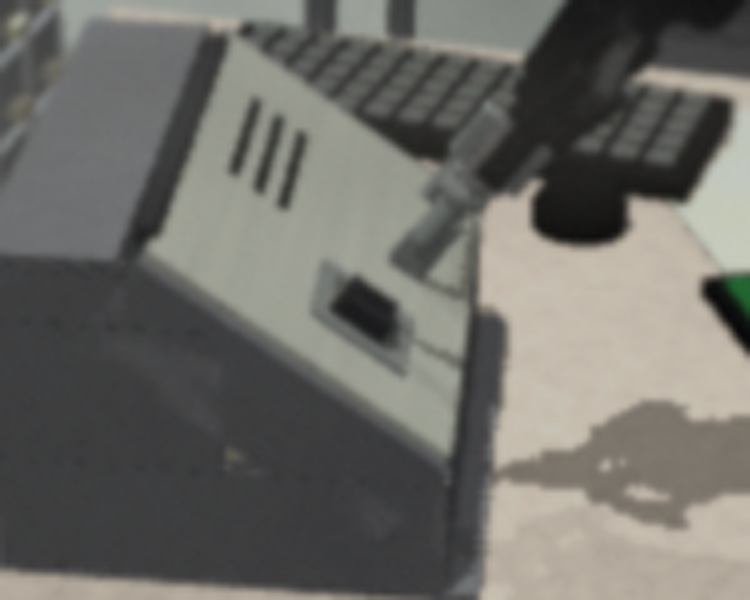

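View pics/top3.png

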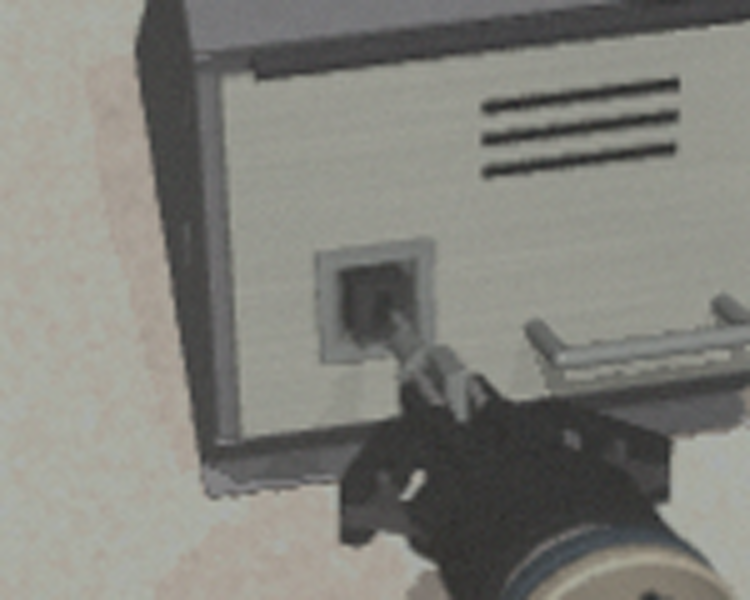

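```bash
cat > keym.py <<'E'
from frame import *
np.set_printoptions(precision=2,suppress=True)
M0=np.array([-115,65,18.])
def meas(n,d,gap,verbose=1):
    """key axis vs lock axis in hinge frame of that camera (own H). gap = expected tip height above mouth"""
    Hn=Ht if n=="top" else Hs
    C=cloud(n,d); L=(C-Hn)@R0-M0     # lock frame coordinates
    m=(np.abs(L[...,0])<45)&(np.abs(L[...,1])<45)&(L[...,2]>6)&(L[...,2]<gap+56)
    # lines: project lock axis points, perpendicular to image axis
    P=[Hn+R0@(M0+[0,0,h]) for h in np.arange(0,90,1.)]
    A=proj(n,P); 
    a=A[0]; ax=(A[60]-A[0]); Lp=np.linalg.norm(ax); ax/=Lp; pe=np.array([-ax[1],ax[0]])
    v,u=np.nonzero(m); uv=np.c_[u,v]-a
    s=np.interp(uv@ax,(A-a)@ax,np.arange(0,90,1.))  # height along lock axis
    # mm per pixel
    dep=np.median(d[m]); f=cam(n)[0][0,0]; k=dep/f
    w=(uv@pe)*k
    # perpendicular image direction in lock frame
    T=cam(n)[2]; g=R0.T@(T[:3,:3]@np.r_[pe,0]); g=g-[0,0,g[2]]
    print(n,"px mm",k,"perp dir in lock xy",g[:2])
    for h in np.arange(gap-4,gap+56,4):
        b=w[abs(s-h)<2]
        if len(b)>1: print("h %.0f  n %d lo %.1f hi %.1f mid %.2f width %.1f"%(h,len(b),b.min(),b.max(),(b.min()+b.max())/2,b.max()-b.min()+k))
if __name__=="__main__":
    for n in ("side","top"): meas(n,np.load(n+"3.npy"),22)
E
python3 keym.py
```

```text
side px mm 2.3661175476111964 perp dir in lock xy [-0.96  0.27]
h 22  n 3 lo -5.8 hi 0.9 mid -2.42 width 9.0
h 26  n 10 lo -8.8 hi 6.3 mid -1.28 width 17.5
h 30  n 10 lo -8.6 hi 4.7 mid -1.93 width 15.7
h 34  n 10 lo -8.4 hi 5.0 mid -1.69 width 15.7
h 38  n 12 lo -9.9 hi 5.2 mid -2.34 width 17.5
h 42  n 11 lo -9.7 hi 5.5 mid -2.09 width 17.5
h 46  n 9 lo -7.6 hi 5.7 mid -0.95 width 15.7
h 50  n 8 lo -7.4 hi 4.4 mid -1.48 width 14.2
h 54  n 11 lo -8.7 hi 4.7 mid -2.01 width 15.7
h 58  n 10 lo -8.4 hi 4.9 mid -1.77 width 15.7
h 62  n 10 lo -8.2 hi 5.2 mid -1.52 width 15.7
h 66  n 8 lo -8.0 hi 3.8 mid -2.05 width 14.2
h 70  n 14 lo -12.6 hi 9.2 mid -1.69 width 24.2
h 74  n 9 lo -14.1 hi 9.5 mid -2.34 width 26.0
top px mm 2.1243199387617544 perp dir in lock xy [-0.43  0.88]
h 18  n 3 lo -4.8 hi -0.1 mid -2.45 width 6.8
h 22  n 4 lo -6.5 hi 1.1 mid -2.71 width 9.8
h 26  n 5 lo -5.3 hi 3.6 mid -0.87 width 11.0
h 30  n 5 lo -5.8 hi 4.8 mid -0.51 width 12.7
h 34  n 6 lo -4.6 hi 6.0 mid 0.72 width 12.7
h 38  n 4 lo -3.4 hi 4.3 mid 0.47 width 9.8
h 42  n 6 lo -5.1 hi 5.5 mid 0.21 width 12.7
h 46  n 6 lo -5.6 hi 5.0 mid -0.29 width 12.7
h 50  n 4 lo -4.4 hi 6.2 mid 0.93 width 12.7
h 54  n 3 lo 1.5 hi 7.5 mid 4.51 width 8.0
h 58  n 3 lo -1.9 hi 5.7 mid 1.91 width 9.8
h 62  n 3 lo 2.3 hi 9.9 mid 6.10 width 9.8
```

Run:
```python
from frame import *
ims=[]
for n,Hn in(("side",Hs),("top",Ht)):
    p=np.load(n+"0_rgb.npy"); S=12
    c=proj(n,[Hn+R0@np.array([-115,65,18.])])[0]; u0,v0=int(c[0])-16,int(c[1])-16
    im=cv2.resize(p[v0:v0+33,u0:u0+33,::-1],None,fx=S,fy=S,interpolation=cv2.INTER_NEAREST).copy()
    im=cv2.convertScaleAbs(im,alpha=1.8)
    def poly(w,h,z,col):
        q=proj(n,[Hn+R0@np.array([-115+a*w,65+b*h,z]) for a,b in((-1,-1),(-1,1),(1,1),(1,-1))])
        cv2.polylines(im,[(((q-[u0,v0])+.5)*S).astype(np.int32)],True,col,1)
    poly(13,13,18,(0,255,255)); poly(9.3,3.8,18,(0,0,255)); poly(13,13,6,(255,128,0))
    ims.append(im)
cv2.imwrite("pics/ov.png",np.hstack(ims))
```

```text
(no output)
```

View pics/ov.png

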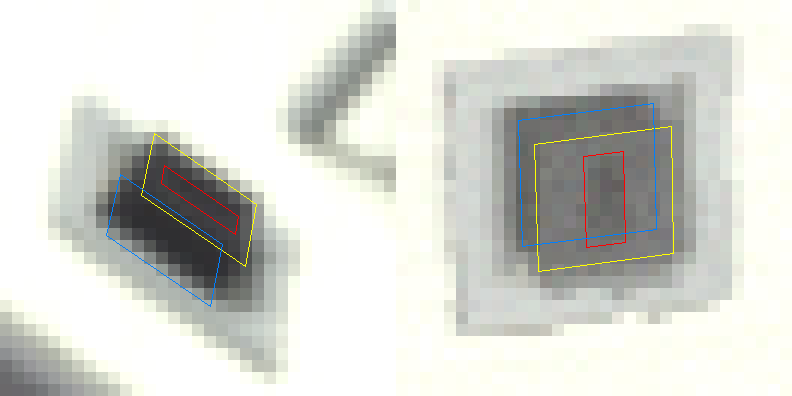

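Run:
```python
from keym import *
M=W([-115-2.1,65-1.1,18]); 
ctrl.movel(M+ez*67,v=60); ctrl.hold(.2)
o=ctrl.observe();print(o["time_s"],(o["position"]-M)@R0,o["contact_force"],o["width"])
for n in("side","top"):
    p,d=ctrl.snapshot(n); np.save(n+"4.npy",d);np.save(n+"4_rgb.npy",p); meas(n,d,6)
    u=proj(n,[M])[0].astype(int); crop(n,p,u[0]-40,u[1]-35,u[0]+40,u[1]+35,6,f"pics/{n}4.png")
a=cv2.imread("pics/side4.png");b=cv2.imread("pics/top4.png");cv2.imwrite("pics/b4.png",np.vstack([a,b])[:,:] if 0 else cv2.resize(np.hstack([a,b]),(800,350)))
```

```text
8.7583 [ 0.26 -0.06 67.22] [-0.4   0.32 -0.53] 8.59876367862007
side px mm 2.3804344749992223 perp dir in lock xy [-0.96  0.27]
h 6  n 3 lo -3.4 hi 3.3 mid -0.06 width 9.1
h 10  n 8 lo -6.5 hi 6.9 mid 0.19 width 15.8
h 14  n 10 lo -6.3 hi 8.7 mid 1.21 width 17.4
h 18  n 10 lo -6.0 hi 8.9 mid 1.46 width 17.4
h 22  n 9 lo -5.8 hi 7.6 mid 0.92 width 15.8
h 26  n 11 lo -7.3 hi 7.9 mid 0.27 width 17.6
h 30  n 9 lo -5.3 hi 6.6 mid 0.64 width 14.3
h 34  n 9 lo -5.1 hi 6.8 mid 0.88 width 14.3
h 38  n 9 lo -4.8 hi 7.1 mid 1.13 width 14.3
h 42  n 8 lo -4.6 hi 7.3 mid 1.37 width 14.3
h 46  n 9 lo -5.9 hi 7.6 mid 0.84 width 15.8
h 50  n 10 lo -5.6 hi 7.8 mid 1.09 width 15.8
h 54  n 14 lo -8.7 hi 9.9 mid 0.56 width 21.0
h 58  n 14 lo -11.9 hi 13.5 mid 0.80 width 27.7
top px mm 2.153496551487938 perp dir in lock xy [-0.43  0.88]
h 2  n 2 lo -5.1 hi -2.1 mid -3.58 width 5.2
h 6  n 3 lo -5.6 hi -0.8 mid -3.22 width 6.9
h 10  n 3 lo -4.4 hi 0.4 mid -1.97 width 6.9
h 14  n 3 lo -3.1 hi 1.7 mid -0.73 width 6.9
h 18  n 4 lo -4.9 hi 2.9 mid -0.99 width 9.9
h 22  n 4 lo -3.6 hi 4.1 mid 0.26 width 9.9
h 26  n 6 lo -5.4 hi 5.4 mid 0.00 width 12.9
h 30  n 6 lo -5.9 hi 6.6 mid 0.37 width 14.7
h 34  n 6 lo -4.7 hi 6.1 mid 0.73 width 12.9
h 38  n 5 lo -3.4 hi 7.4 mid 1.97 width 12.9
h 42  n 5 lo -2.2 hi 8.6 mid 3.22 width 12.9
h 46  n 4 lo -0.9 hi 9.8 mid 4.46 width 12.9
h 50  n 3 lo 0.3 hi 8.1 mid 4.21 width 9.9
h 54  n 3 lo 1.6 hi 12.3 mid 6.95 width 12.9
```

View pics/b4.png

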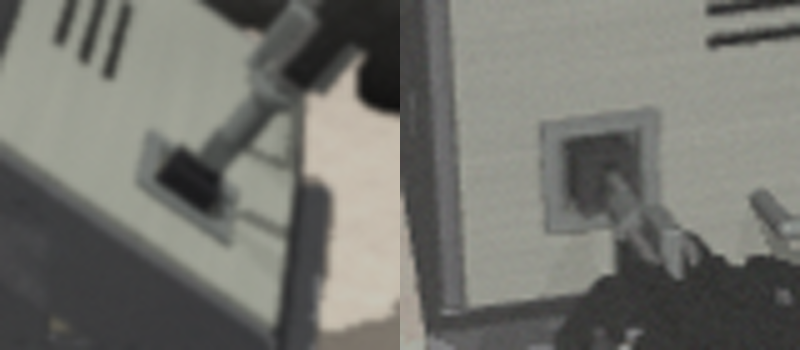

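Both views put the key axis within about 0.5 mm of the lock axis. The trend at the top-view tip comes from occlusion. I'll insert it step by step while watching the force.

```bash
cat > ins.py <<'E'
from keym import *
def st(M,tag=""):
    F=[];P=[];T=[]
    for i in range(3):
        ctrl.hold(.03); o=ctrl.observe(); F.append(o["contact_force"]);P.append(o["position"]);T.append(o["ft_torque"])
    f=np.mean(F,0)@R0; p=(np.mean(P,0)-M)@R0; t=np.mean(T,0)@R0
    print(tag,"t%.2f"%o["time_s"],"F",f,"T",t,"p",p,"w %.1f"%o["width"]); return f,p,t
E
python3 - <<'E'
from ins import *
M=W([-115-1.7,65-1.1,18])
st(M,"free")
for g in (61,58,55,52,49,46):
    ctrl.movel(M+ez*g,v=40); f,p,t=st(M,g)
    if abs(f[2])>12 or np.hypot(f[0],f[1])>12: print("stop");break
E
```

```text
free t8.96 F [-0.65 -0.01 -0.79] T [ 0.01  0.4  -0.01] p [-0.17 -0.06 67.24] w 8.9
61 t9.36 F [-0.67 -0.31 -1.1 ] T [-0.    0.39  0.03] p [-0.2   0.11 60.73] w 8.6
58 t9.71 F [-0.51 -0.36 -0.57] T [0.   0.37 0.01] p [-0.07  0.04 57.91] w 8.8
55 t10.06 F [-0.33  0.19 -1.08] T [-0.01  0.39  0.02] p [-0.11  0.05 54.87] w 8.9
52 t10.41 F [-0.97 -0.5  -0.73] T [0.   0.42 0.02] p [-0.1   0.05 51.88] w 8.7
49 t10.76 F [-0.45 -0.41 -1.22] T [-0.02  0.39 -0.02] p [-0.09  0.05 48.88] w 8.9
46 t11.11 F [-0.33  0.22 -1.05] T [-0.01  0.39 -0.01] p [-0.13  0.07 45.85] w 8.7
```

Run:
```python
from ins import *
M=W([-115-1.7,65-1.1,18])
for g in (44,42,40,38):
    ctrl.movel(M+ez*g,v=30); f,p,t=st(M,g)
    if abs(f[2])>14 or np.hypot(f[0],f[1])>12: print("stop");break
for n in("side","top"):
    p,d=ctrl.snapshot(n)
    u=proj(n,[M])[0].astype(int); crop(n,p,u[0]-40,u[1]-35,u[0]+40,u[1]+35,6,f"pics/{n}5.png")
a=cv2.imread("pics/side5.png");b=cv2.imread("pics/top5.png");cv2.imwrite("pics/b5.png",cv2.resize(np.hstack([a,b]),(800,350)))
```

```text
44 t11.46 F [-0.55 -0.44 -0.74] T [-0.01  0.36 -0.01] p [ 0.04 -0.02 44.02] w 8.6
42 t11.81 F [-1.13  0.02  3.23] T [0.09 0.56 0.02] p [ 0.18 -0.06 42.25] w 9.1
40 t12.16 F [-2.15  0.14  5.06] T [0.09 0.55 0.  ] p [ 0.21 -0.08 40.18] w 8.4
38 t12.51 F [-1.7   0.72  5.71] T [ 0.07  0.57 -0.01] p [ 0.2  -0.09 38.2 ] w 8.7
```

View pics/b5.png

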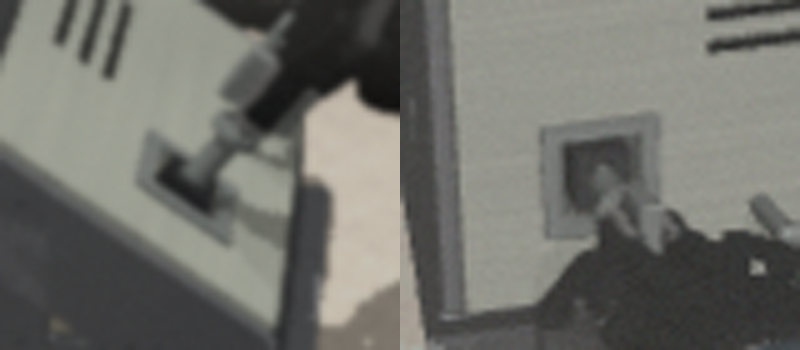

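```bash
cat > turn.py <<'E'
from ins import *
A=W([-115,65-1.1,18])
def pose(a,g):
    Q=Ro.from_rotvec(-ez*a).as_matrix()
    return A+ez*g+Q@(ex*-1.7), rpy(Q@tool(-ez,-ex))
E
python3 - <<'E'
from turn import *
p,r=pose(0,34.3); ctrl.movel(p,v=20); f,_,t=st(A,"press")
if f[2]<14:
  for a in (.1,.2,.3,.4,.5):
    p,r=pose(a,34.3); ctrl.movel(p,r,v=20); f,pp,t=st(A,"a%.2f j6 %.2f"%(a,ctrl.observe()["joint_positions"][5]))
    if abs(t[2])>.35 or np.hypot(f[0],f[1])>15 or f[2]>20: print("stop");break
E
```

```text
press t13.04 F [-2.41  0.43  8.31] T [0.14 0.71 0.04] p [-1.43 -0.09 34.67] w 8.9
a0.10 j6 -2.20 t13.39 F [-1.44  0.41  8.56] T [0.08 0.63 0.03] p [-1.19 -0.04 34.81] w 8.8
a0.20 j6 -2.10 t13.74 F [-2.11 -0.6   8.51] T [-0.13  0.64 -0.01] p [-1.19 -0.22 34.86] w 8.5
a0.30 j6 -2.00 t14.09 F [-1.99 -0.26  8.63] T [-0.2   0.69  0.01] p [-1.16 -0.1  34.87] w 8.8
a0.40 j6 -1.90 t14.44 F [-2.13 -1.    7.48] T [-0.25  0.68  0.  ] p [-1.09  0.04 34.88] w 8.9
a0.50 j6 -1.80 t14.79 F [-1.75 -0.84  8.19] T [-0.21  0.65 -0.01] p [-1.05  0.18 34.87] w 8.7
```

Run:
```python
from turn import *
for a in (.65,.8,.95,1.1,1.25,1.4,1.5,1.57,1.65,1.72):
    p,r=pose(a,34.3); ctrl.movel(p,r,v=20); f,pp,t=st(A,"a%.2f j6 %.2f"%(a,ctrl.observe()["joint_positions"][5]))
    if abs(t[2])>.3 or np.hypot(f[0],f[1])>15 or f[2]>20: print("stop");break
```

```text
a0.65 j6 -1.65 t15.19 F [-2.15 -1.03  7.86] T [-0.25  0.69 -0.  ] p [-0.94  0.38 34.86] w 8.9
a0.80 j6 -1.50 t15.59 F [-2.27 -1.31  7.91] T [-0.24  0.71  0.03] p [-0.8   0.54 34.85] w 8.6
a0.95 j6 -1.35 t15.99 F [-2.05 -1.    8.15] T [-0.26  0.71  0.  ] p [-0.65  0.72 34.83] w 8.8
a1.10 j6 -1.20 t16.39 F [-1.63 -1.23  8.6 ] T [-0.26  0.75  0.02] p [-0.44  0.85 34.84] w 8.8
a1.25 j6 -1.05 t16.79 F [-2.21 -1.54  7.59] T [-0.26  0.77 -0.01] p [-0.24  0.96 34.81] w 8.5
a1.40 j6 -0.90 t17.19 F [-1.84 -0.79  7.7 ] T [-0.21  0.76  0.01] p [-0.03  1.04 34.8 ] w 8.5
a1.50 j6 -0.80 t17.54 F [-2.32 -1.47  8.55] T [-0.21  0.8   0.  ] p [ 0.14  1.07 34.79] w 8.8
a1.57 j6 -0.73 t17.89 F [-2.98 -1.06  8.42] T [-0.23  0.78  0.01] p [ 0.24  1.06 34.79] w 8.8
a1.65 j6 -0.65 t18.24 F [-2.65 -0.62  8.81] T [-0.21  0.79  0.03] p [ 0.35  1.07 34.77] w 8.6
a1.72 j6 -0.58 t18.59 F [-2.2  -1.27  8.24] T [-0.21  0.77  0.04] p [ 0.47  1.06 34.77] w 8.4
```

Run:
```python
from turn import *
for a in (1.76,1.80,1.84):
    p,r=pose(a,34.3); ctrl.movel(p,r,v=20); f,pp,t=st(A,"a%.2f j6 %.2f"%(a,ctrl.observe()["joint_positions"][5]))
    if abs(t[2])>.15 or np.hypot(f[0],f[1])>15 or f[2]>20: print("stop");break
for n in("side","top"):
    p,d=ctrl.snapshot(n)
    u=proj(n,[A])[0].astype(int); crop(n,p,u[0]-40,u[1]-35,u[0]+40,u[1]+35,6,f"pics/{n}6.png")
a=cv2.imread("pics/side6.png");b=cv2.imread("pics/top6.png");cv2.imwrite("pics/b6.png",cv2.resize(np.hstack([a,b]),(800,350)))
```

```text
a1.76 j6 -0.54 t18.94 F [-2.11 -1.36  8.41] T [-0.22  0.8   0.01] p [ 0.54  1.04 34.79] w 8.8
a1.80 j6 -0.50 t19.29 F [-2.33 -0.93  8.23] T [-0.22  0.8   0.05] p [ 0.6   1.04 34.78] w 8.6
a1.84 j6 -0.46 t19.64 F [-2.87 -0.47  8.36] T [-0.17  0.83  0.17] p [ 0.64  1.08 34.75] w 9.0
stop
```

View pics/b6.png

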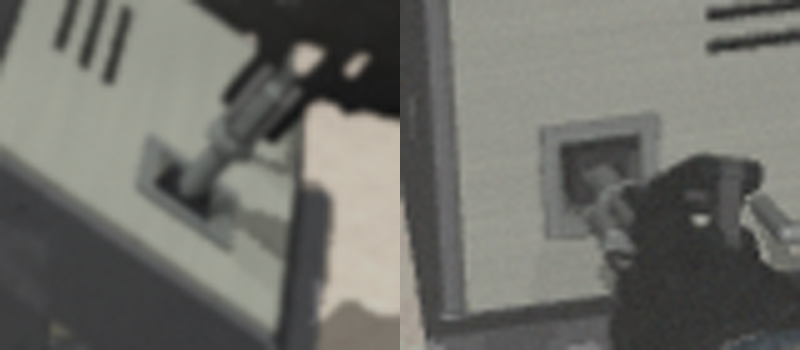

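Run:
```python
from turn import *
for g in (38,41,43):
    p,r=pose(1.77,g); ctrl.movel(p,r,v=30); st(A,g)
ctrl.gripper_to(40); f,_,_=st(A,"open")
p,r=pose(1.77,140); ctrl.movel(p,r,v=150); st(A,"up")
for n in("side","top"):
    p,d=ctrl.snapshot(n); np.save(n+"7.npy",d)
    u=proj(n,[A])[0].astype(int); crop(n,p,u[0]-50,u[1]-45,u[0]+50,u[1]+45,6,f"pics/{n}7.png")
a=cv2.imread("pics/side7.png");b=cv2.imread("pics/top7.png");cv2.imwrite("pics/b7.png",cv2.resize(np.hstack([a,b]),(800,360)))
```

```text
38 t20.12 F [-1.04 -1.06  5.4 ] T [-0.29  0.53 -0.02] p [ 0.55  1.26 38.21] w 8.8
41 t20.47 F [-0.54 -2.54  3.94] T [-0.49  0.41 -0.01] p [ 0.39  1.46 41.  ] w 8.5
43 t20.82 F [-0.   -2.63  2.91] T [-0.57  0.31  0.01] p [ 0.3   1.61 42.93] w 8.9
open t21.32 F [-0.26  0.01 -0.15] T [-0.    0.34 -0.01] p [ 0.12  1.91 42.75] w 39.8
up t22.23 F [ 0.07 -0.49 -0.49] T [-0.   0.3  0. ] p [ -0.56   1.92 138.74] w 40.1
```

View pics/b7.png

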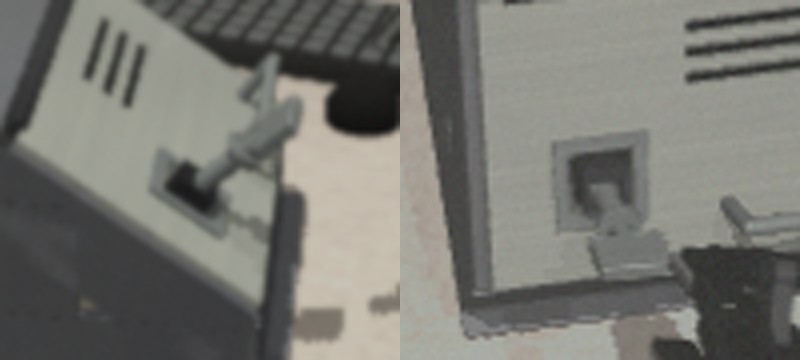

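```bash
cat > hd.py <<'E'
from ins import *
def hp(ang,back=14.,a0=-25.,a1=10.,dy=-1.1):
    t=np.radians(a0+(a1-a0)*ang/1.3)
    n=Ro.from_rotvec(ey*t).apply([0,0,-1.])
    p=W([-140,-55+dy,41],ang)
    return p+n*back, rpy(tool(n,ey))
E
python3 - <<'E'
from hd import *
from turn import A
for n,Hn in(("side",Hs),("top",Ht)):
    L=(cloud(n,np.load(n+"7.npy"))-Hn)@R0-M0
    m=(abs(L[...,0])<30)&(abs(L[...,1])<30)&(L[...,2]>25)&(L[...,2]<95)
    q=L[m]; print(n,len(q),"z pct",np.percentile(q[:,2],[50,90,95,99]))
    w=q[q[:,2]>55]; print("wing rect",cv2.minAreaRect(w[:,:2].astype(np.float32)))
p,r=hp(0,-70); 
print(ctrl.ik(p,r)); ctrl.goto(p,r)
o=ctrl.observe();print(o["time_s"],o["joint_positions"],o["width"])
p,r=hp(0,-25); ctrl.movel(p,r,v=120)
for n in("side","top"):
    p,d=ctrl.snapshot(n)
    u=proj(n,[W([-140,-55,41])])[0].astype(int); crop(n,p,u[0]-50,u[1]-45,u[0]+50,u[1]+45,6,f"pics/{n}8.png")
a=cv2.imread("pics/side8.png");b=cv2.imread("pics/top8.png");cv2.imwrite("pics/b8.png",cv2.resize(np.hstack([a,b]),(800,360)))
E
```

```text
side 185 z pct [55.7  74.78 76.03 76.97]
wing rect ((-14.733644485473633, 3.3931636810302734), (42.05012512207031, 14.379770278930664), 88.69807434082031)
top 273 z pct [61.83 76.28 76.98 78.55]
wing rect ((-14.986015319824219, 3.838007926940918), (38.54648971557617, 15.91437816619873), 86.8155517578125)
[-0.68 -0.18  1.62  0.32  1.41 -0.84]
22.9167 [-0.68 -0.17  1.62  0.32  1.41 -0.84] 40.0587731183226
```

View pics/b8.png

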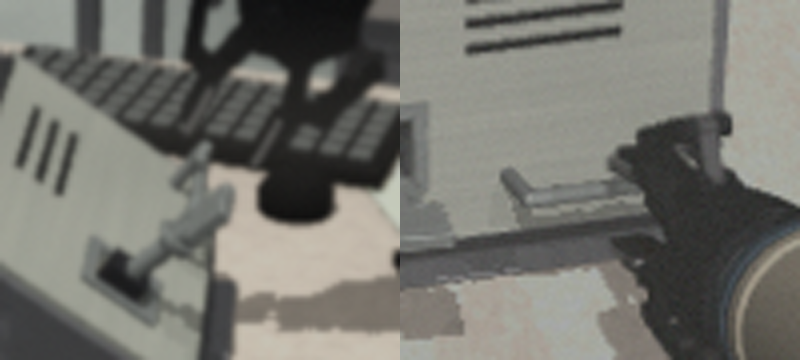

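The fingertips straddle the bar at about its middle, at top-crop (620,155) and (620,245). The key end sits 77 mm above the mouth, so the key is fully in. Next I'll grip the bar and swing the panel.

Run:
```python
from hd import *
def s(tag):
    o=ctrl.observe(); print(tag,"t%.2f"%o["time_s"],"F",o["contact_force"],"w %.1f"%o["width"],o["position"]); return o
p,r=hp(0); ctrl.movel(p,r,v=80); s("at")
ctrl.gripper_to(0,35); o=s("grip")
if 7<o["width"]<13:
  for a in (.05,.1,.15,.2):
    p,r=hp(a); ctrl.movel(p,r,v=50); o=s("%.2f"%a)
    if np.linalg.norm(o["contact_force"])>30: print("stop"); break
for n in("side","top"):
    p,d=ctrl.snapshot(n); crop(n,p,250,60,450,220,3,f"pics/{n}9.png") if n=="side" else crop(n,p,340,80,520,240,3,f"pics/{n}9.png")
```

```text
at t24.18 F [ 0.61 -0.51  0.44] w 40.0 [ 587.86 -262.25  115.14]
grip t24.55 F [-1.07 -1.15  0.99] w 8.5 [ 587.86 -262.7   116.37]
0.05 t24.84 F [-2.47 -1.17  3.53] w 8.4 [ 585.45 -263.07  123.1 ]
0.10 t25.13 F [-0.42 -0.94  3.04] w 8.3 [ 583.47 -263.35  129.63]
0.15 t25.43 F [-0.82 -1.11  3.13] w 8.6 [ 581.74 -263.6   136.52]
0.20 t25.72 F [-0.49 -2.05  2.88] w 8.7 [ 580.3  -263.83  143.54]
```

View pics/side9.png

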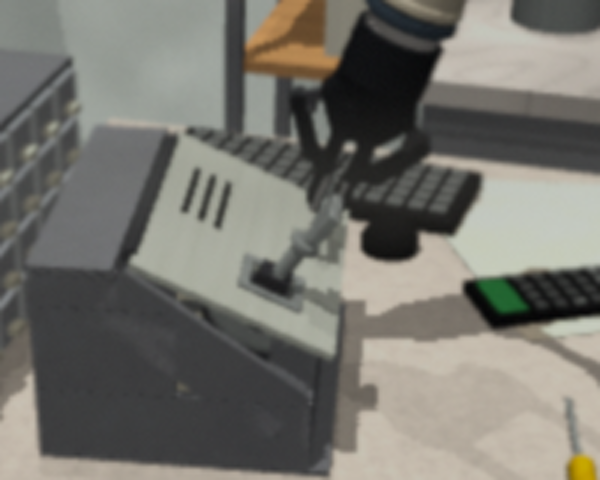

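The panel is lifting: the gap at the front edge is visible at (330,330). I'll continue the swing.

Run:
```python
from hd import *
def s(tag):
    o=ctrl.observe(); print(tag,"t%.2f"%o["time_s"],"F",o["contact_force"],"w %.1f"%o["width"],o["position"]); return o
for a in np.r_[np.arange(.3,1.25,.1),1.25,1.29]:
    p,r=hp(a); ctrl.movel(p,r,v=50); o=s("%.2f"%a)
    if np.linalg.norm(o["contact_force"])>30: print("stop"); break
for n in("side","top"):
    p,d=ctrl.snapshot(n); crop(n,p,250,20,450,220,3,f"pics/{n}10.png") if n=="side" else crop(n,p,340,40,540,240,3,f"pics/{n}10.png")
a=cv2.imread("pics/side10.png");b=cv2.imread("pics/top10.png");cv2.imwrite("pics/b10.png",cv2.resize(np.hstack([a,b]),(800,400)))
```

```text
0.30 t26.26 F [ 1.68 -4.    1.17] w 8.7 [ 578.48 -264.02  157.68]
0.40 t26.70 F [ 0.88 -4.29  0.24] w 8.7 [ 578.07 -264.11  171.92]
0.50 t27.13 F [-0.11 -4.21 -1.62] w 8.3 [ 579.01 -263.94  186.13]
0.60 t27.57 F [-1.06 -4.06 -0.86] w 8.4 [ 581.34 -263.56  200.15]
0.70 t28.00 F [-2.71 -5.25 -1.66] w 7.8 [ 584.89 -263.04  213.7 ]
0.80 t28.43 F [-4.52 -4.46 -1.64] w 8.4 [ 589.88 -262.26  226.91]
0.90 t28.87 F [-4.87 -4.51 -0.28] w 8.5 [ 596.16 -261.3   239.74]
1.00 t29.30 F [-7.9  -4.61  0.01] w 8.3 [ 603.74 -260.13  252.01]
1.10 t29.73 F [-7.82 -3.52  1.05] w 8.3 [ 612.55 -258.81  263.41]
1.20 t30.17 F [-7.88 -4.95  3.35] w 8.4 [ 622.47 -257.28  273.93]
1.25 t30.46 F [-8.64 -4.15  2.4 ] w 8.1 [ 627.68 -256.51  278.71]
1.29 t30.73 F [-9.23 -3.95  3.34] w 8.3 [ 632.   -255.84  282.3 ]
```

View pics/b10.png

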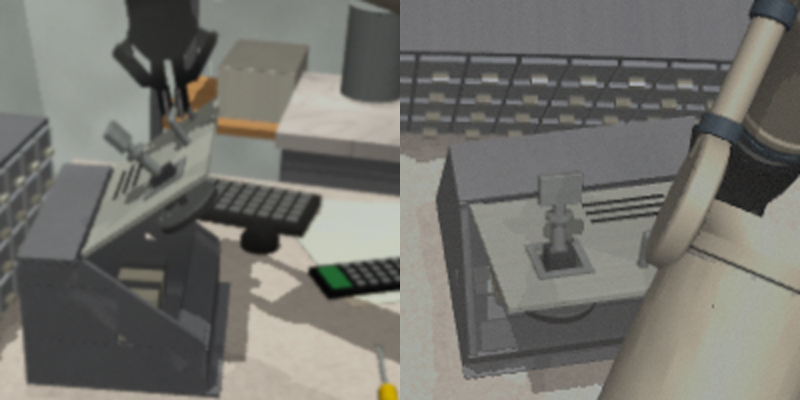

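Run:
```python
from hd import *
def s(tag):
    o=ctrl.observe(); print(tag,"t%.2f"%o["time_s"],"F",o["contact_force"],"w %.1f"%o["width"],o["position"]); return o
ctrl.gripper_to(26); s("open")
p,r=hp(1.29,-30); ctrl.movel(p,r,v=60); s("back")
p,r=hp(1.29,-90); ctrl.movel(p,r,v=150)
ctrl.goto([430,100,400],[np.pi,0,-2.9]); ctrl.hold(.3); s("away")
for n,Hn in(("side",Hs),("top",Ht)):
    p,d=ctrl.snapshot(n); C=cloud(n,d); np.save(n+"11.npy",d); np.save(n+"11_rgb.npy",p)
    # panel angle: plane of points near middle of panel when open
    for ang in np.arange(1.0,1.36,.02):
        Rn=R0@Ro.from_rotvec([0,ang,0]).as_matrix(); L=(C-Hn)@Rn
        m=(L[...,0]>-170)&(L[...,0]<-10)&(abs(L[...,1])<120)&(abs(L[...,2]-6)<2.5); 
        if ang in(): pass
        print("%.2f:%d"%(ang,m.sum()),end=" ")
    print()
    crop(n,p,250,20,450,220,4,f"pics/{n}11.png") if n=="side" else crop(n,p,340,40,540,240,4,f"pics/{n}11.png")
a=cv2.imread("pics/side11.png");b=cv2.imread("pics/top11.png");cv2.imwrite("pics/b11.png",cv2.resize(np.hstack([a,b]),(800,400)))
cv2.imwrite("pics/full11.png",np.load("top11_rgb.npy")[:,:,::-1])
```

```text
open t31.14 F [-0.94  0.59 -0.55] w 26.3 [ 634.27 -254.63  280.9 ]
back t32.02 F [ 0.08  0.58 -0.03] w 26.0 [ 641.4  -254.26  323.87]Traceback (most recent call last):
  File "<stdin>", line 6, in <module>
workcell.PlanningError: the arm cannot follow that straight line within its joint ranges
```

Run:
```python
from hd import *
def s(tag):
    o=ctrl.observe(); print(tag,"t%.2f"%o["time_s"],"F",o["contact_force"],"w %.1f"%o["width"],o["position"]); return o
ctrl.movel([550,-225,350],v=120); s("clear")
ctrl.goto([380,150,400],[np.pi,0,-2.9]); ctrl.hold(.3); s("away")
for n,Hn in(("side",Hs),("top",Ht)):
    p,d=ctrl.snapshot(n); C=cloud(n,d); np.save(n+"11.npy",d); np.save(n+"11_rgb.npy",p)
    best=[]
    for ang in np.arange(1.0,1.4,.02):
        L=(C-Hn)@(R0@Ro.from_rotvec([0,ang,0]).as_matrix())
        m=(L[...,0]>-170)&(L[...,0]<-10)&(abs(L[...,1])<120)&(abs(L[...,2]-6)<2.5); best.append((m.sum(),ang))
    print(n,"angle",max(best)); ang=max(best)[1]
    L=(C-Hn)@(R0@Ro.from_rotvec([0,ang,0]).as_matrix())-M0
    m=(abs(L[...,0])<35)&(abs(L[...,1])<30)&(L[...,2]>25)&(L[...,2]<110); q=L[m]; print("key end z",len(q),np.percentile(q[:,2],[95,99]))
    w=q[q[:,2]>52]; print(cv2.minAreaRect(w[:,:2].astype(np.float32)))
    crop(n,p,250,20,450,220,4,f"pics/{n}11.png") if n=="side" else crop(n,p,340,40,540,240,4,f"pics/{n}11.png")
a=cv2.imread("pics/side11.png");b=cv2.imread("pics/top11.png");cv2.imwrite("pics/b11.png",cv2.resize(np.hstack([a,b]),(800,400)))
for n in("top","side"): cv2.imwrite(f"pics/full{n}11.png",np.load(n+"11_rgb.npy")[:,:,::-1])
```

```text
clear t33.00 F [ 0.22  0.46 -0.24] w 26.1 [ 550.31 -225.12  349.28]
away t34.83 F [0.66 0.18 0.84] w 26.0 [380.39 149.71 399.75]
side angle (np.int64(1353), np.float64(1.2600000000000002))
key end z 207 [74.29 75.59]
((11.326080322265625, 0.6563930511474609), (41.36095428466797, 15.427687644958496), 76.71443176269531)
top angle (np.int64(4687), np.float64(1.2600000000000002))
key end z 466 [74.53 75.14]
((12.73673152923584, 1.810201644897461), (39.685829162597656, 14.651081085205078), 89.64697265625)
```

View pics/b11.png

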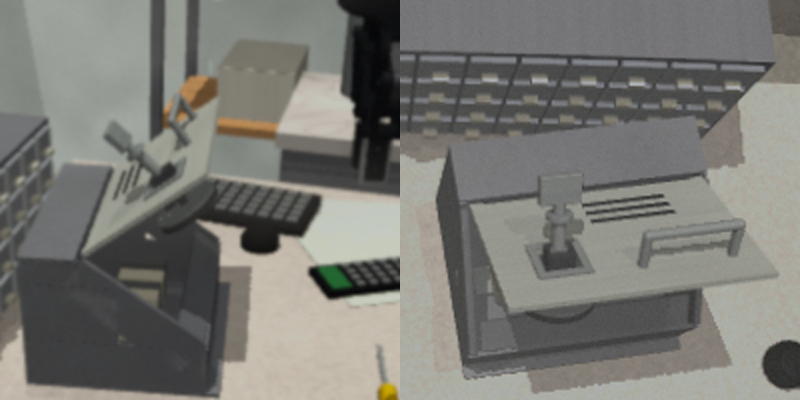

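View pics/fullside11.png

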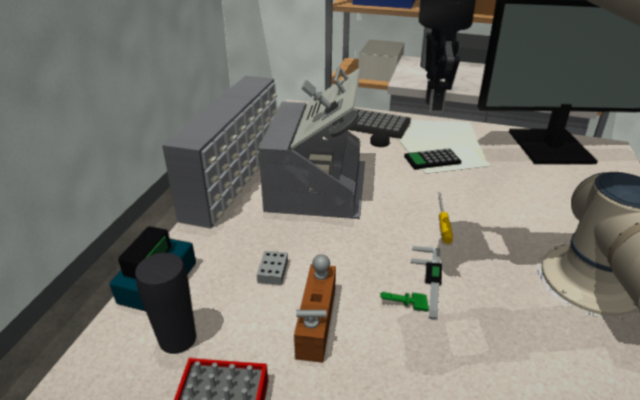

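```bash
python3 -c "
from workcell import ctrl
print(ctrl.hand_in()); print(ctrl.observe()['time_s'])"
```

```text
the job is handed in; nothing more can be done
None
the job is handed in; nothing more can be done
```

The job is handed in at about 35 s of the 61 s limit, and every step was carried out. The flat-winged key came out of the middle hole of the stand and went fully into the lock. I pressed it about 8.4 mm (roughly 9 N) and turned it clockwise until it met the end stop. The torque there was about 0.17 N m, well below the forcing limit. I then let the lock spring out, released the key, swung the panel open by its bar handle and let go.

Last checks:
- **Panel:** both cameras show it at about 1.26 rad after release, just short of the 1.3 stop. It stayed where I left it.
- **Key:** it is still in the lock, with its end about 75 mm above the mouth (77 mm would be exact). It leans about 11° because the slot is looser than the blade. I read that as fully seated.
- **Other items:** the ball and T-bar drivers are still in the stand. The steel block looks unmoved in the pictures.
- **Forces:** wrist force readings stayed below about 12 N.

The green look-alike stood upright in the first picture and now lies on the bench. It was already lying down before I gripped the key, and the gripper was well above it until then, so I think it toppled by itself. I did not touch it on purpose.

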